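# Gauge the blind spacer and hold it bore-up

### The arm

A 6-joint arm with a two-finger parallel gripper is mounted at the origin on the work surface; the furniture and walls round the work are solid. World frame = base frame: x ahead of the robot, y to its left, z up, the work surface at z = 0. Lengths are in m, angles in rad, forces in N, time in s.
With the tool pointing down it reaches from about 0.3 to 0.775 m from the base axis. Payload 14.6 kg.
Tool frame: the origin (TCP) lies midway between the tips of the shut fingers; the grasp point (between the pads) lies 19 mm behind it (ctrl.hold_point_z is the distance from the TCP to the grasp point, in m); z points along the fingers, x is the direction in which the jaws open and shut, and the axes are right-handed (so a half turn about z gives the same grasp; the last joint's range is limited). The gripper opens to 94 mm and grips with 3 to 60 N. Pads are 16 mm wide; open, the fingers measure 119 mm over their backs; the gripper's body (75 mm by 177 mm) begins 78 mm behind the grasp point.
Start: joints at [1.257, 0.3, 1.521, -0, 1.321, -0.067], TCP at [0.134, 0.533, 0.205] pointing down, gripper open.
Joint ranges: [-3.03, 3.03], [-0.79, 2.21], [0.23, 2.52], [-1.04, 4.18], [0, 3.07], [-2.55, 2.55]. Speed limits (rad/s): [2.22, 2.22, 2.57, 3.14, 3.14, 3.14].

### API

Orientations are given as [roll, pitch, yaw] about the fixed x, y, z axes, in that order (R = Rz(yaw) Ry(pitch) Rx(roll)).
In Python, from station import ctrl, viewer, ticket, nets gives the robot as it stands.
- The arm moves only by the tool carry_out, never from a script. Its argument "commands" is one flat list of numbers, 7 for each row, row after row: the closure, from -1 (fully open) to 1 (shut), so that 0 is half open, then the shift along the world's x, y, z in cm, then the turn, a rotation vector about the world's x, y, z in rad. In form: [gripper, tx, ty, tz, ax, ay, az, gripper, tx, ty, tz, ax, ay, az, ...]. A call has 1 to 12 rows; each row is the pose to reach, as a shift and turn from the pose measured when the call began; what a row does not reach only later rows make up. A row lasts 1/12 s, in which the tool goes at most 41.7 mm and 7.16 degrees, less where a joint would pass 70% of its speed; a pose out of reach is approached as far as the arm can. A call with a gripper value outside its range is refused whole. The fingers move at their own pace and stop on an object; "force" is the grip in N (left out, the last holds). Time passes only in rows, so rows that repeat a pose let the fingers close. It gives the time, the measured TCP pose, the force and the opening at its end, in the units of the state.
- ctrl.get_obs(): the state, without advancing time (a new reading comes with each control period).
- viewer.camera(name): name is "scene" or "top" or "wrist"; returns (picture, depth): 384x512x3 uint8, blue, green, red; 384x512 float32, m along the optical axis (not along the pixel's ray), 0 where there is no reading.
- viewer.camera_info(name): a dict with "fx", "fy", "cx", "cy" (pixels), "D" ([k1, k2, p1, p2, k3] as OpenCV has them; the pictures are not rectified), "R" (3x3) and "t" (3): a world point X has camera coordinates R X + t. Camera axes: x right, y down, z forward; pixel columns grow to the right and rows downward; lengths in m; the calibration is good to about 2 mm. A picture is of the moment at which its call begins: read the wrist's pose just before it. camera_info takes no time and is no camera call; for the wrist camera it gives the pose at the moment of the call.
- ticket.hand_in(): hands the job in, once; it reports no verdict.
Trained networks look in the newest picture that a camera, given by its name, has taken for a name from the list of things; names that differ only in an ending like _2 or _b are one class to them, and where a whole thing is asked for, a point or a joint stands for the part that bears it (a point fixed in the world has none). Each returns a list of dicts, best first, with "confidence" (0 to 1); they miss things now and then, are a little off and sometimes report something else, mostly with a low value. They report only what shows in the picture. A call takes as long as a camera call. They do not tell look-alikes from the thing itself.
- nets.silhouettes(camera, thing): "region" (384x512 bool, what is visible of it) and "extent" ([left, top, right, bottom] in pixels, round what is visible of it).
The state is a dict: "time_s": time; "qpos": joint angles; "joint_vel": joint speeds; "tau": joint torques, N m; "ee_pos": TCP position; "eef_rot": TCP orientation; "force": force on the tool from outside, world axes, zero at the start; "moment": the same for the moment, N m; "grip_width": finger opening in m.
Only numpy, scipy, OpenCV 4.12 (cv2) and the standard library are available. Lean on these libraries where they do the work, as an engineer would, in place of code of your own. Each camera call takes 0.05 s, during which the arm holds its last target. There are 200 camera calls.

### The job

One end of the square metal spacer has a deep blind hole, the other end only a shallow recess of the same width: find the deep end by feel, by sliding the spacer onto the level gauge pin until the pin reaches the bottom of the deep hole. Then draw it off, turn it so that the deep hole faces straight up, and finish while still holding it in the gripper that way, still and level, at least 12 cm clear above the bench and touching nothing else. Do not shift the angle iron, the bolt, the oil can or the ratchet.

Things in the scene. Friction and masses are not known exactly. Their poses are not given: they have to be found in the camera images.
- spacer_center (a point): centre of the loose square metal spacer: 36 mm long along its own x axis, 52 x 52 mm across (y and z). It starts lying on a long flat with x level in any direction, centre 26 mm up. In the +x end is the deep blind hole, 20 mm diameter, 24 mm deep, in the middle; in the -x end a recess of 20 mm diameter, only 4 mm deep. Bore-up: its x axis points straight up
- spacer: the same spacer, about 0.35 kg, origin 26 mm below the centre along its z axis, axes as above. Both ends bear the same four small dark marks at the corners. On an end it stands 36 mm high; from its side it topples on to an end once tipped more than 35 degrees about that end's lower edge
- pin_tip (a point): free tip of the level gauge pin, 90 mm above the bench: fixed steel pin, 12 mm diameter, chamfered tip. It points along its own -x axis (roughly to the robot) and stands out 34 mm from an upright post; a 4 mm thick collar of 20 mm diameter sits round its root, so a spacer's deep hole bottoms on the tip before it meets the collar
- gauge_stand: the fixed stand of the pin, dark steel; the pin tip is at x -26 mm, z 90 mm from its origin, which lies on the bench. Post 24 mm thick (x 8 to 32 mm), 34 mm wide, 108 mm high; foot 70 x 80 x 10 mm (x -30 to 40 mm) with screw heads up to 15 mm high
- bolt: rusty hex bolt with nut lying down, 19 x 58 x 16 mm, long along its y axis, origin under its centre; bystander
- oil_can: small red oil can with a spout, the one to the left of the gauge stand, 56 x 59 mm, 156 mm high, origin under its centre; bystander
- angle_iron: dark angle-iron offcut, 75 x 40 x 40 mm, origin under its centre; bystander
- ratchet: ratchet wrench lying flat, 31 x 200 x 30 mm, long along its y axis, origin under its centre; bystander
Things that resemble listed ones, but are neither listed nor needed, are in the scene too. What is meant by the gauge_stand is not purple, and is the larger of those in its own colour.

How it is judged:
On the way:
1. the gauge pin is at least 18 mm inside the deep hole (x of pin_tip in the frame of spacer_center between -0.01 and 0 m and y of pin_tip in the frame of spacer_center between -0.01 and 0.01 m and z of pin_tip in the frame of spacer_center between -0.01 and 0.01 m), for 0.2 s.
At the end, for the whole second after the job is handed in: the spacer is held still in the fingers with its deep hole within 0.2 rad of straight up, its centre more than 120 mm above the bench, carried by nothing else (not by the gauge stand or the oil can) (angle between spacer_center's own x axis and vertical below 0.2 rad and height (world z) of spacer_center above 0.12 m and contact force between the fingers and spacer above 1 N and contact force between spacer and gauge_stand below 0.05 N and contact force between spacer and oil_can below 0.05 N and linear speed of spacer below 0.02 m/s and angular speed of spacer below 0.2 rad/s); the arm keeps its last pose, push and grip.
It fails at once if a bystander (angle iron, bolt, oil can, ratchet) is shifted more than 20 mm (distance of any of angle_iron, bolt, oil_can, ratchet from where it was at the start of the episode above 0.02 m).
It also fails if it takes over 59 s, if anything falls off the work surface, if the arm or the gripper's body presses on something with over 40 N, if the wrist force passes 120 N, or if a joint passes its speed limit or range.

## Working session

There is one attempt and no reset: what is moved stays moved. The work goes in short steps, Python scripts to look and compute and a tool call to move; the robot and the scene stay as the last step left them, time stands still between calls to the robot, and variables do not carry over. Pictures are saved under pics/ and viewed, about 8 in all and at most 12, crops included, and the job is handed in when it is done.

Besides the shell and the picture viewer there is one more tool, called after "Call:" in YAML: its name, and indented under it one key for each argument. carry_out: Moves the arm, as the interface text tells. Its arguments: {"type":"object","properties":{"commands":{"type":"array","items":{"type":"number"}},"force":{"type":"number"}},"required":["commands"]}

```bash
ls; mkdir -p pics; cat > h.py <<'E'
import numpy as np, cv2
from station import ctrl, viewer, ticket, nets
def pts(name, depth, mask=None):
    i=viewer.camera_info(name)
    v,u=np.nonzero((depth>0)&(mask if mask is not None else True))
    K=np.array([[i["fx"],0,i["cx"]],[0,i["fy"],i["cy"]],[0,0,1]])
    n=cv2.undistortPoints(np.stack([u,v],1).astype(np.float64)[:,None],K,np.array(i["D"],float))[:,0]
    d=depth[v,u][:,None]
    P=np.hstack([n*d,d])
    return (P-np.array(i["t"]))@np.array(i["R"]),u,v
E
python3 - <<'E'
from h import *
print(ctrl.get_obs(), ctrl.hold_point_z)
for c in("scene","top"):
    p,d=viewer.camera(c); cv2.imwrite(f"pics/{c}0.png",p); np.save(f"{c}0.npy",d)
    for t in("spacer","gauge_stand","bolt","oil_can","angle_iron","ratchet"):
        for r in nets.silhouettes(c,t)[:4]:
            if r["confidence"]<.2: continue
            P,u,v=pts(c,d,r["region"])
            print(c,t,round(r["confidence"],2),np.round(r["extent"]),np.round(np.median(P,0),3),np.round(np.percentile(P,2,0),3),np.round(np.percentile(P,98,0),3))
E
```

```text
pics
{'time_s': 0.0, 'qpos': array([ 1.25743248e+00,  3.00489954e-01,  1.52157184e+00,  2.46978126e-05,
        1.32068234e+00, -6.66019002e-02]), 'joint_vel': array([ 0.002131  , -0.00154425, -0.00067225,  0.00085603,  0.00049196,
        0.00072037]), 'tau': array([-6.26642377e-04, -5.31805372e+01, -3.52734089e+01,  7.08121830e-02,
        2.44405976e-02, -4.51423125e-05]), 'ee_pos': array([0.13426487, 0.53309772, 0.20487989]), 'eef_rot': array([-3.14149215e+00,  1.14733912e-03,  1.32402831e+00]), 'force': array([1.92793000e-01, 1.33980803e-04, 2.14770787e-01]), 'moment': array([-0.00960574,  0.00961907, -0.02404795]), 'grip_width': 0.09403844297999271} 0.0188
scene spacer 0.74 [301. 236. 322. 264.] [ 0.471 -0.146  0.041] [ 0.452 -0.154  0.004] [ 0.501 -0.117  0.056]
scene gauge_stand 0.87 [211. 190. 235. 219.] [0.332 0.135 0.013] [0.303 0.114 0.003] [0.349 0.175 0.085]
scene gauge_stand 0.75 [178. 131. 210. 167.] [0.349 0.452 0.022] [0.305 0.416 0.001] [0.382 0.49  0.109]
scene gauge_stand 0.67 [254. 159. 282. 201.] [0.517 0.177 0.017] [ 0.478  0.144 -0.003] [0.578 0.307 0.109]
sc
[... 537 characters left out ...]
0.83 [144. 206. 169. 232.] [0.346 0.451 0.012] [ 0.309  0.415 -0.   ] [0.383 0.494 0.11 ]
top gauge_stand 0.76 [225. 160. 251. 185.] [0.512 0.183 0.012] [0.478 0.146 0.003] [0.548 0.224 0.11 ]
top gauge_stand 0.7 [237. 221. 257. 238.] [0.328 0.145 0.01 ] [0.304 0.117 0.002] [0.354 0.174 0.086]
top bolt 0.5 [281. 164. 298. 170.] [0.537 0.01  0.013] [ 0.528 -0.016  0.007] [0.547 0.035 0.02 ]
top oil_can 0.76 [155. 175. 175. 191.] [0.47  0.414 0.067] [ 0.446  0.393 -0.001] [0.506 0.447 0.127]
top angle_iron 0.52 [281. 186. 299. 213.] [0.42  0.007 0.006] [ 0.385 -0.02  -0.   ] [0.456 0.033 0.043]
top ratchet 0.5 [192. 185. 220. 243.] [0.336 0.305 0.016] [ 0.283  0.252 -0.003] [0.462 0.336 0.028]
```

```bash
python3 - <<'E'
import cv2,numpy as np
a=cv2.imread("pics/top0.png")[140:260,130:360]; a=cv2.resize(a,None,fx=3.4,fy=3.4,interpolation=cv2.INTER_CUBIC)
cv2.imwrite("pics/a.png",a[:600,:800])
b=cv2.imread("pics/scene0.png")[110:290,160:360]; cv2.imwrite("pics/b.png",cv2.resize(b,None,fx=3.3,fy=3.3,interpolation=cv2.INTER_CUBIC))
E
```

```text
(no output)
```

View pics/a.png

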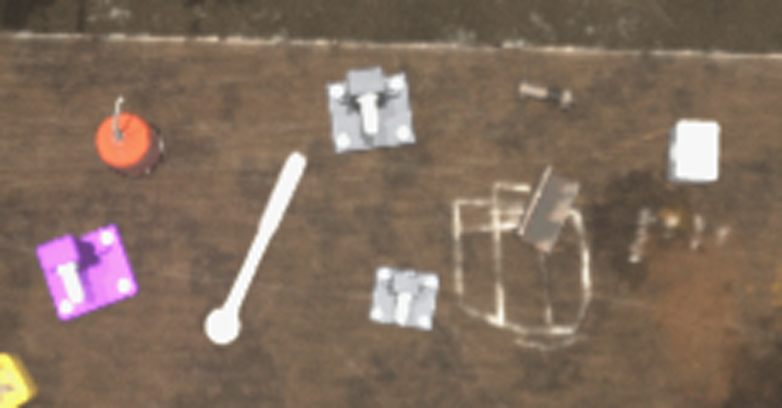

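View pics/b.png

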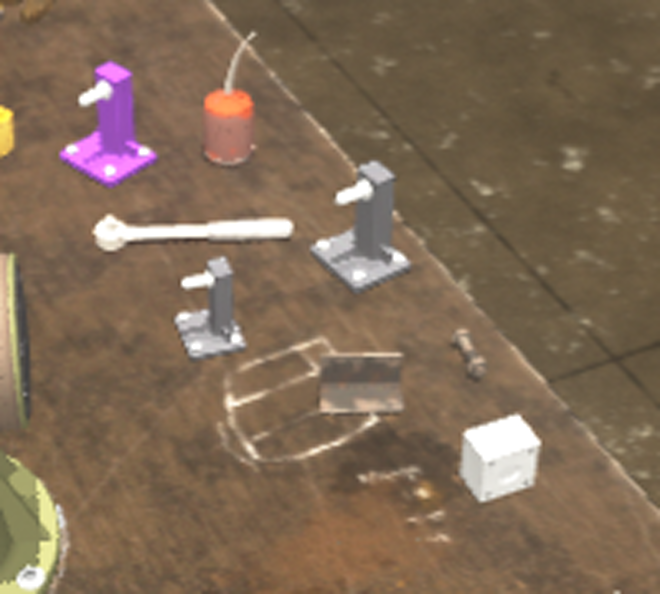

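The gauge stand candidates (scene pixels) are purple at (194,149), small grey at (223,205) and large grey at (268,180). I choose the large grey one, at world ≈(0.51, 0.18). There is only one spacer, the white block at (312,250), at world ≈(0.48, -0.13), with its ends facing about ±y.

```bash
python3 - <<'E'
from h import *
from scipy.spatial.transform import Rotation as Ro
i=viewer.camera_info("wrist"); o=ctrl.get_obs(); R=np.array(i["R"]);t=np.array(i["t"])
T=Ro.from_euler("xyz",o["eef_rot"]).as_matrix()
print("cam in tool",T.T@(-R.T@t-o["ee_pos"]),"cam axes in tool\n",T.T@R.T,i["fx"])
d=np.load("top0.npy");P,u,v=pts("top",d)
for n,(x,y) in dict(sp=(.478,-.134)).items():
    m=(abs(P[:,0]-x)<.06)&(abs(P[:,1]-y)<.06)&(P[:,2]>.045)&(P[:,2]<.06)
    print(n,m.sum(),np.median(P[m,2]),cv2.minAreaRect((P[m,:2]*1000).astype(np.float32)))
E
```

```text
cam in tool [-0.00053383 -0.07977737 -0.17965381] cam axes in tool
 [[ 9.99998883e-01  1.33753760e-03  6.67585471e-04]
 [-1.46903073e-03  9.61963784e-01  2.73173061e-01]
 [-2.76813807e-04 -2.73173736e-01  9.61964674e-01]] 270.19249445959304
sp 176 0.05142378085866749 ((479.23388671875, -135.85137939453125), (37.391845703125, 52.670257568359375), 88.04143524169922)
```

Call:
carry_out:
  commands: [-1, 4, -4, 3, 0, 0, -0.1, -1, 8, -8, 6, 0, 0, -0.2, -1, 12, -12, 9, 0, 0, -0.3, -1, 15, -15, 10, 0, 0, -0.4, -1, 18, -18, 10, 0, 0, -0.5, -1, 21, -21, 10, 0, 0, -0.6, -1, 24, -24, 10, 0, 0, -0.7, -1, 26, -27, 10, 0, 0, -0.8, -1, 27, -29, 10, 0, 0, -0.9, -1, 28, -31, 10, 0, 0, -1.0, -1, 28, -33, 10, 0, 0, -1.1, -1, 28, -35, 10, 0, 0, -1.2]

```text
time_s: 1.7
ee_pos: [0.4158, 0.1801, 0.3053]
eef_rot: [3.141, 0.0, 0.117]
force: [0.5, 0.5, 0.0]
grip_width: 0.0938
```

```bash
python3 - <<'E'
from h import *
p,d=viewer.camera("wrist"); cv2.imwrite("pics/w1.png",p); np.save("w1.npy",d)
for r in nets.silhouettes("wrist","gauge_stand")[:3]:
    print(r["confidence"],r["extent"])
P,u,v=pts("wrist",d)
np.savez("w1.npz",P=P,u=u,v=v)
m=(abs(P[:,0]-.51)<.07)&(abs(P[:,1]-.18)<.07)
top=m&(P[:,2]>.103)&(P[:,2]<.115); print("post",top.sum(),np.median(P[top,2]),cv2.minAreaRect((P[top,:2]*1e3).astype(np.float32)))
pin=m&(P[:,2]>.088)&(P[:,2]<.1); print("pin",pin.sum(),np.percentile(P[pin],98,0),cv2.minAreaRect((P[pin,:2]*1e3).astype(np.float32)))
foot=m&(P[:,2]>.006)&(P[:,2]<.013); print("foot",cv2.minAreaRect((P[foot,:2]*1e3).astype(np.float32)))
Q=P[pin]; 
for a in np.arange(.455,.53,.004):
    k=(Q[:,0]>=a)&(Q[:,0]<a+.004)
    if k.any(): print(round(a,3),k.sum(),np.round(Q[k,1].mean(),4),np.round(np.ptp(Q[k,1]),4),np.round(Q[k,2].max(),4))
E
```

```text
0.96 [190.8, 160.1, 234.9, 199.5]
0.82 [296.1, 145.7, 354.9, 194.5]
0.54 [222.6, 0.9, 266.2, 14.4]
post 392 0.10841989111242514 ((528.6597290039062, 187.52755737304688), (24.457408905029297, 34.32004928588867), 9.062442779541016)
pin 246 [0.5297578  0.20460114 0.09961106] ((513.5462646484375, 184.76368713378906), (59.23797607421875, 28.39126968383789), 28.172494888305664)
foot ((509.1114807128906, 202.44615173339844), (75.57025146484375, 117.7081298828125), 15.193716049194336)
0.479 1 0.1837 0.0 0.0911
0.483 23 0.1814 0.0093 0.097
0.487 22 0.1817 0.011 0.0977
0.491 20 0.1819 0.011 0.0975
0.495 18 0.1836 0.0089 0.0974
0.499 24 0.1844 0.0104 0.0971
0.503 21 0.1848 0.0102 0.0972
0.507 21 0.1855 0.0103 0.0972
0.511 43 0.188 0.0229 0.0999
0.515 33 0.1876 0.0298 0.0998
0.519 8 0.1954 0.0319 0.0995
0.523 5 0.2039 0.0005 0.0995
0.527 3 0.2047 0.0003 0.0932
```

View pics/w1.png

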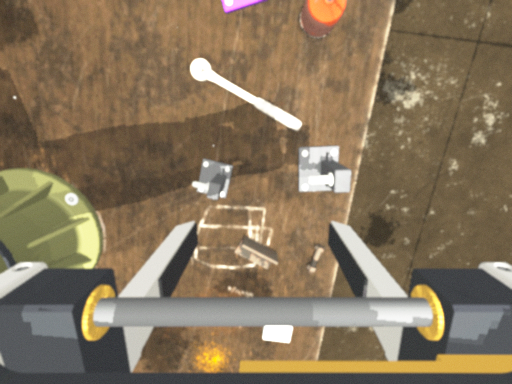

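Pin: tip ≈(0.483, 0.1805, 0.090), yaw ≈9° (post-top size is 24.5×34.3, height 0.108, as specified). Now I move over the spacer.

Call:
carry_out:
  commands: [-1, 1, -4, 0, 0, 0, -0.05, -1, 2, -8, 0, 0, 0, -0.1, -1, 3, -12, 0, 0, 0, -0.15, -1, 4, -16, 0, 0, 0, -0.15, -1, 5, -20, 0, 0, 0, -0.15, -1, 6, -24, -2, 0, 0, -0.15, -1, 6.3, -27, -5, 0, 0, -0.15, -1, 6.3, -30, -8, 0, 0, -0.15, -1, 6.3, -31.6, -11, 0, 0, -0.15, -1, 6.3, -31.6, -15, 0, 0, -0.15, -1, 6.3, -31.6, -17, 0, 0, -0.15, -1, 6.3, -31.6, -17, 0, 0, -0.15]

```text
time_s: 2.8
ee_pos: [0.4761, -0.1341, 0.1315]
eef_rot: [-3.139, 0.006, -0.032]
force: [0.2, -0.7, -0.3]
grip_width: 0.0937
```

```bash
python3 - <<'E'
from h import *
p,d=viewer.camera("wrist"); cv2.imwrite("pics/w2.png",p)
P,u,v=pts("wrist",d)
m=(abs(P[:,0]-.479)<.06)&(abs(P[:,1]+.136)<.06)&(P[:,2]>.046)&(P[:,2]<.058)
print(ctrl.get_obs()["ee_pos"],m.sum(),np.median(P[m,2]),cv2.minAreaRect((P[m,:2]*1e3).astype(np.float32)))
E
```

```text
[ 0.4773982  -0.13433215  0.134464  ] 1904 0.055286640867889265 ((482.6389465332031, -136.51596069335938), (36.79568862915039, 51.99700927734375), 88.31754302978516)
```

View pics/w2.png

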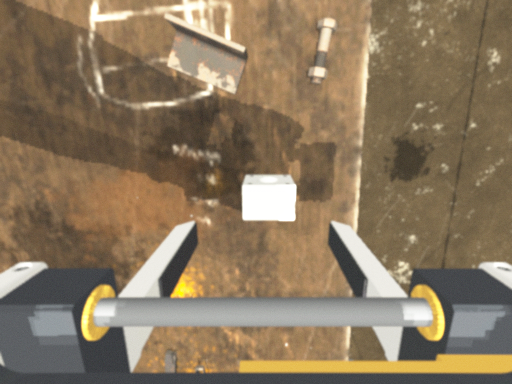

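Call:
carry_out:
  commands: [-1, 0.3, -0.2, -3, 0, 0, 0, -1, 0.3, -0.2, -6, 0, 0, 0, -1, 0.3, -0.2, -9, 0, 0, 0, -1, 0.3, -0.2, -11, 0, 0, 0, -1, 0.3, -0.2, -12.5, 0, 0, 0, -1, 0.3, -0.2, -12.5, 0, 0, 0, 1, 0.3, -0.2, -12.5, 0, 0, 0, 1, 0.3, -0.2, -12.5, 0, 0, 0, 1, 0.3, -0.2, -12.5, 0, 0, 0, 1, 0.3, -0.2, -12.5, 0, 0, 0, 1, 0.3, -0.2, -12.5, 0, 0, 0, 1, 0.3, -0.2, -12.5, 0, 0, 0]
  force: 40

```text
time_s: 3.85
ee_pos: [0.4806, -0.1364, 0.01]
eef_rot: [-3.141, 0.002, -0.032]
force: [-0.2, -0.8, 0.6]
grip_width: 0.0576
```

Call:
carry_out:
  commands: [1, 0, 0, 0, 0, 0, 0, 1, 0, 0, 0, 0, 0, 0, 1, 0, 0, 0, 0, 0, 0, 1, 0, 0, 0, 0, 0, 0]

```text
time_s: 4.18
ee_pos: [0.4807, -0.1364, 0.0101]
eef_rot: [-3.141, 0.002, -0.032]
force: [-1.2, 0.1, 2.3]
grip_width: 0.0518
```

Call:
carry_out:
  commands: [1, 0, 0, 3, 0, 0, 0, 1, 0, 0, 7, 0, 0, -0.12, 1, 0, 3, 11, 0, 0, -0.24, 1, 0, 6, 15, 0, 0, -0.36, 1, -1, 9, 17, 0, 0, -0.48, 1, -2, 12, 17, 0, 0, -0.6, 1, -3, 16, 17, 0, 0, -0.72, 1, -3.5, 20, 17, 0, 0, -0.84, 1, -4, 24, 17, 0, 0, -0.96, 1, -4.5, 28, 17, 0, 0, -1.08, 1, -4.5, 31, 17, 0, 0, -1.2, 1, -4.5, 31, 17, 0, 0, -1.32]

```text
time_s: 5.18
ee_pos: [0.4347, 0.1765, 0.1797]
eef_rot: [3.142, 0.003, -1.283]
force: [0.6, -0.5, -4.5]
grip_width: 0.052
```

Call:
carry_out:
  commands: [1, 0, 0, 0, 0, 0, -0.09, 1, 0, 0, 0, 0, 0, -0.09, 1, 0, 0, 0, 0, 0, -0.09]

```text
time_s: 5.43
ee_pos: [0.4343, 0.1764, 0.1792]
eef_rot: [3.14, 0.002, -1.37]
force: [0.2, -0.2, -4.5]
grip_width: 0.0518
```

```bash
python3 - <<'E'
from h import *
print(ctrl.get_obs())
p,d=viewer.camera("wrist"); cv2.imwrite("pics/w3.png",p)
P,u,v=pts("wrist",d); np.savez("w3.npz",P=P,u=u,v=v)
m=(abs(P[:,0]-.51)<.07)&(abs(P[:,1]-.18)<.07)
top=m&(P[:,2]>.103)&(P[:,2]<.115); print("post",top.sum(),cv2.minAreaRect((P[top,:2]*1e3).astype(np.float32)))
E
```

```text
{'time_s': 5.4333, 'qpos': array([0.30616869, 0.1440239 , 1.77509258, 0.00261852, 1.22341246,
       1.67489448]), 'joint_vel': array([-0.02019071, -0.00781481, -0.00108565,  0.00095043,  0.00097497,
       -0.02670505]), 'tau': array([  1.21571895, -44.5101428 , -35.85542679,   0.07823684,
        -0.07936005,   0.84854856]), 'ee_pos': array([0.43433349, 0.1763803 , 0.17918972]), 'eef_rot': array([ 3.14040458e+00,  2.35054170e-03, -1.36961979e+00]), 'force': array([ 0.21603047, -0.15727692, -4.53233838]), 'moment': array([0.00352714, 0.08378581, 0.01190884]), 'grip_width': 0.05180777591583786}
post 1080 ((529.9819946289062, 185.57550048828125), (24.08026885986328, 34.0218620300293), 8.744955062866211)
```

View pics/w3.png

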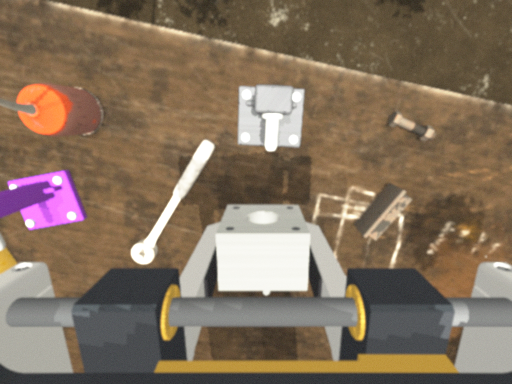

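```bash
python3 - <<'E'
import numpy as np,cv2
z=np.load("w3.npz");P=z["P"]
a=.155;ax=np.array([np.cos(a),np.sin(a)]);n=np.array([-ax[1],ax[0]])
T=np.array([.4343,.1764])
q=P[:,:2]-T; s=q@ax; l=q@n
k=(abs(s)<.03)&(abs(l)<.05)&(P[:,2]>.2)&(P[:,2]<.235)
print(k.sum(),np.median(P[k,2]))
r=cv2.minAreaRect((np.c_[s,l][k]*1e3).astype(np.float32));print("spacer top in TCP axis frame",r)
m=(abs(P[:,0]-.51)<.07)&(abs(P[:,1]-.18)<.07)
c=m&(P[:,2]>.103)&(P[:,2]<.115);print("post",cv2.minAreaRect((np.c_[s,l][c]*1e3).astype(np.float32)))
p=m&(P[:,2]>.086)&(P[:,2]<.1)&(s<.075);print("pin",p.sum(),np.percentile(s[p],1),[(round(b,3),round(float(l[p&(s>b)&(s<b+.005)].mean()),4),round(float(P[p&(s>b)&(s<b+.005),2].max()),4)) for b in np.arange(.05,.074,.005)])
E
```

```text
7653 0.22147905870531967
spacer top in TCP axis frame ((0.7293968200683594, -0.9592475891113281), (37.393760681152344, 75.84323120117188), 2.9273087978363037)
post ((95.951416015625, -5.705913543701172), (34.02186584472656, 24.080305099487305), 89.8641128540039)
pin 315 0.05069520004954704 [(np.float64(0.05), -0.0057, 0.0965), (np.float64(0.055), -0.0054, 0.0973), (np.float64(0.06), -0.0054, 0.0982), (np.float64(0.065), -0.0058, 0.0979), (np.float64(0.07), -0.0055, 0.098)]
```

Call:
carry_out:
  commands: [1, 0.1, -0.5, -2, 0, 0, -0.046, 1, 0.1, -0.5, -5, 0, 0, -0.046, 1, 0.1, -0.5, -8, 0, 0, -0.046, 1, 0.1, -0.5, -10.5, 0, 0, -0.046, 1, 0.1, -0.5, -10.5, 0, 0, -0.046, 1, 1.1, -0.35, -10.5, 0, 0, -0.046, 1, 2.1, -0.2, -10.5, 0, 0, -0.046, 1, 2.3, -0.15, -10.5, 0, 0, -0.046, 1, 2.3, -0.15, -10.5, 0, 0, -0.046, 1, 2.3, -0.15, -10.5, 0, 0, -0.046]

```text
time_s: 6.32
ee_pos: [0.4574, 0.1743, 0.075]
eef_rot: [3.141, 0.002, -1.416]
force: [0.1, 0.5, -5.3]
grip_width: 0.052
```

```bash
python3 - <<'E'
from h import *
p,d=viewer.camera("wrist"); o=ctrl.get_obs(); print(o["ee_pos"],o["eef_rot"],o["force"])
cv2.imwrite("pics/w4.png",cv2.resize(p[60:310,130:400],None,fx=2.2,fy=2.2))
E
```

```text
[0.45727661 0.17433804 0.07483663] [ 3.14094579e+00  2.41319912e-03 -1.41561907e+00] [ 0.24934045  0.73495309 -5.11242612]
```

View pics/w4.png

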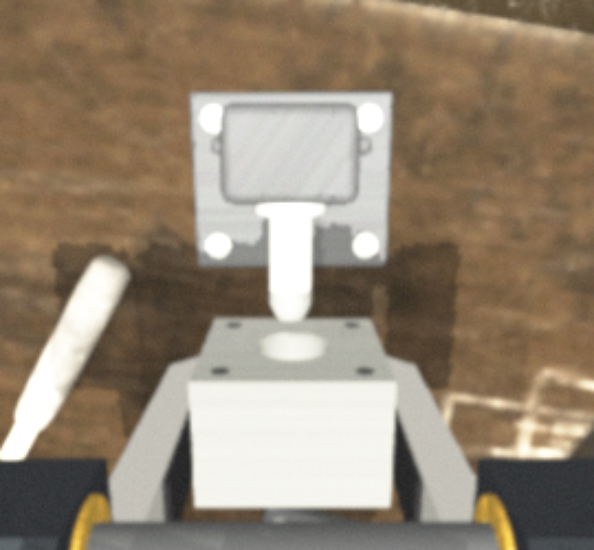

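Call:
carry_out:
  commands: [1, 0.3, 0.05, 0, 0, 0, 0, 1, 0.6, 0.1, 0, 0, 0, 0, 1, 0.8, 0.12, 0, 0, 0, 0, 1, 0.9, 0.14, 0, 0, 0, 0, 1, 1.0, 0.16, 0, 0, 0, 0, 1, 1.0, 0.16, 0, 0, 0, 0]

```text
time_s: 6.87
ee_pos: [0.4674, 0.176, 0.0748]
eef_rot: [3.141, 0.002, -1.416]
force: [-0.1, -0.4, -4.2]
grip_width: 0.0517
```

Call:
carry_out:
  commands: [1, 0.1, 0.016, 0, 0, 0, 0, 1, 0.2, 0.03, 0, 0, 0, 0, 1, 0.3, 0.045, 0, 0, 0, 0, 1, 0.3, 0.045, 0, 0, 0, 0]

```text
time_s: 7.2
ee_pos: [0.4706, 0.1765, 0.0748]
eef_rot: [3.141, 0.002, -1.416]
force: [0.9, -0.7, -4.8]
grip_width: 0.0515
```

Call:
carry_out:
  commands: [1, 0.1, 0.016, 0, 0, 0, 0, 1, 0.2, 0.03, 0, 0, 0, 0, 1, 0.3, 0.046, 0, 0, 0, 0, 1, 0.3, 0.046, 0, 0, 0, 0]

```text
time_s: 7.53
ee_pos: [0.4737, 0.1769, 0.0748]
eef_rot: [3.141, 0.002, -1.416]
force: [-0.4, -0.5, -4.2]
grip_width: 0.0516
```

Call:
carry_out:
  commands: [1, 0.2, 0.03, 0, 0, 0, 0, 1, 0.4, 0.062, 0, 0, 0, 0, 1, 0.6, 0.094, 0, 0, 0, 0, 1, 0.8, 0.125, 0, 0, 0, 0, 1, 1.0, 0.156, 0, 0, 0, 0, 1, 1.0, 0.156, 0, 0, 0, 0]

```text
time_s: 8.03
ee_pos: [0.4841, 0.1785, 0.0748]
eef_rot: [3.141, 0.002, -1.416]
force: [-0.2, 0.8, -4.4]
grip_width: 0.052
```

Call:
carry_out:
  commands: [1, 0.1, 0.016, 0, 0, 0, 0, 1, 0.2, 0.03, 0, 0, 0, 0, 1, 0.3, 0.046, 0, 0, 0, 0, 1, 0.3, 0.046, 0, 0, 0, 0]

```text
time_s: 8.37
ee_pos: [0.4872, 0.179, 0.0748]
eef_rot: [3.141, 0.002, -1.416]
force: [-0.2, 0.6, -4.5]
grip_width: 0.0517
```

Penetration is now ~22 mm without resistance. I'll feel for the bottom.

Call:
carry_out:
  commands: [1, 0.1, 0.016, 0, 0, 0, 0, 1, 0.15, 0.023, 0, 0, 0, 0, 1, 0.2, 0.03, 0, 0, 0, 0, 1, 0.2, 0.03, 0, 0, 0, 0]

```text
time_s: 8.7
ee_pos: [0.4893, 0.1793, 0.0748]
eef_rot: [3.141, 0.002, -1.416]
force: [-0.7, 0.4, -4.1]
grip_width: 0.0521
```

Call:
carry_out:
  commands: [1, 0.05, 0.008, 0, 0, 0, 0, 1, 0.1, 0.016, 0, 0, 0, 0, 1, 0.1, 0.016, 0, 0, 0, 0]

```text
time_s: 8.95
ee_pos: [0.49, 0.1794, 0.0747]
eef_rot: [3.14, 0.002, -1.416]
force: [-3.3, -1.3, -2.8]
grip_width: 0.0515
```

Call:
carry_out:
  commands: [1, 0.05, 0.008, 0, 0, 0, 0, 1, 0.05, 0.008, 0, 0, 0, 0, 1, 0.05, 0.008, 0, 0, 0, 0, 1, 0.05, 0.008, 0, 0, 0, 0, 1, 0.05, 0.008, 0, 0, 0, 0]

```text
time_s: 9.37
ee_pos: [0.49, 0.1794, 0.0747]
eef_rot: [3.139, 0.002, -1.416]
force: [-5.1, -0.9, -0.5]
grip_width: 0.0515
```

```bash
python3 - <<'E'
from h import *
p,d=viewer.camera("wrist"); o=ctrl.get_obs(); print(o["ee_pos"],o["eef_rot"],o["force"])
cv2.imwrite("pics/w5.png",cv2.resize(p[60:310,130:400],None,fx=2.2,fy=2.2))
E
```

```text
[0.49001446 0.17942146 0.07466035] [ 3.13907853e+00  2.30532143e-03 -1.41569242e+00] [-5.61030614 -1.06373397 -1.59155353]
```

View pics/w5.png

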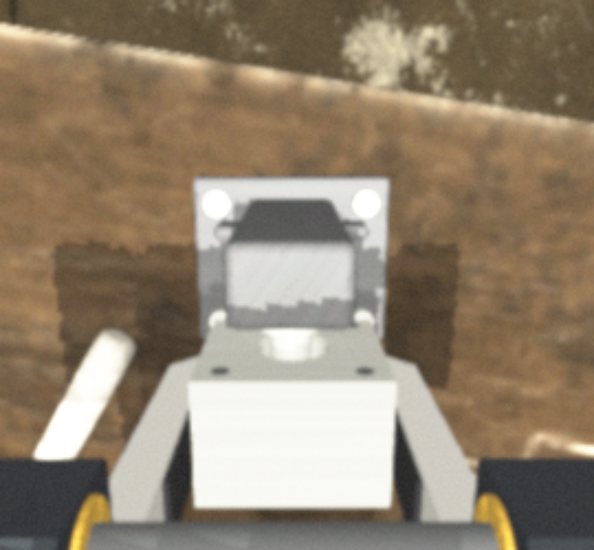

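The hole bottomed at ~24.5 mm past the tip with a contact force of about 5.5 N, so this is the deep end. I now draw it off along the axis and lift.

Call:
carry_out:
  commands: [1, -1, -0.16, 0, 0, 0, 0, 1, -2, -0.31, 0, 0, 0, 0, 1, -3, -0.47, 0, 0, 0, 0, 1, -4, -0.62, 0, 0, 0, 0, 1, -5, -0.78, 0, 0, 0, 0, 1, -5, -0.78, 2, 0, 0, 0, 1, -5, -0.78, 6, 0, 0, 0, 1, -5, -0.78, 10, 0, 0, 0, 1, -5, -0.78, 14, 0, 0, 0, 1, -5, -0.78, 18, 0, 0, 0, 1, -5, -0.78, 21, 0, 0, 0, 1, -5, -0.78, 21, 0, 0, 0]

```text
time_s: 10.42
ee_pos: [0.4417, 0.1721, 0.2911]
eef_rot: [-3.134, 0.004, -1.416]
force: [0.9, 0.1, -3.7]
grip_width: 0.0518
```

Call:
carry_out:
  commands: [1, 1, 0, 1, 0.018, -0.119, 0, 1, 2, 0, 2, 0.037, -0.237, 0, 1, 3, 0, 3, 0.055, -0.356, 0, 1, 4, 0, 3, 0.074, -0.474, 0, 1, 5, 0, 3, 0.092, -0.593, 0, 1, 6, 0, 3, 0.111, -0.711, 0, 1, 7, 0, 3, 0.129, -0.83, 0, 1, 8, 0, 3, 0.148, -0.948, 0, 1, 9, 0, 3, 0.166, -1.067, 0, 1, 10, 0, 3, 0.185, -1.186, 0, 1, 11, 0, 3, 0.203, -1.304, 0, 1, 12, 0, 3, 0.222, -1.423, 0]

```text
time_s: 11.42
ee_pos: [0.5574, 0.147, 0.3513]
eef_rot: [-1.922, -0.024, -1.367]
force: [3.9, 9.9, 2.3]
grip_width: 0.0519
```

```bash
python3 - <<'E'
from h import *
from scipy.spatial.transform import Rotation as Ro
o=ctrl.get_obs(); R=Ro.from_euler("xyz",o["eef_rot"]);print(o["qpos"],o["ee_pos"],o["force"],o["grip_width"])
print("tool axes cols\n",R.as_matrix().round(3))
# wanted: deep axis (= -tool... ) straight up
ax=Ro.from_euler("xyz",[np.pi,0,-1.416]).inv().apply([np.cos(.155),np.sin(.155),0]); print("bore in tool",ax.round(3))
b=R.apply(ax); c=np.cross(b,[0,0,1]); ang=np.arccos(b[2]); print("bore",b.round(3),"rotvec left",(c/np.linalg.norm(c)*ang).round(3))
E
```

```text
[ 1.94261994e-01 -2.01523235e-01  2.12369262e+00 -1.01034028e+00
 -3.62599919e-04  2.55530844e+00] [0.55738728 0.14704845 0.35129038] [3.94892974 9.89555911 2.29061901] 0.051940261658621624
tool axes cols
 [[ 0.202 -0.332  0.921]
 [-0.979 -0.092  0.182]
 [ 0.024 -0.939 -0.344]]
bore in tool [-0. -1. -0.]
bore [0.332 0.092 0.939] rotvec left [ 0.094 -0.339  0.   ]
```

```bash
python3 - <<'E'
from h import *
from scipy.spatial.transform import Rotation as Ro
o=ctrl.get_obs(); R=Ro.from_euler("xyz",o["eef_rot"])
R0=Ro.from_euler("xyz",[np.pi,0,-1.416])
for a in(.5,.8,1.0,1.57): print(a,((Ro.from_rotvec(np.array([.154,-.988,0])*a)*R0)*R.inv()).as_rotvec().round(3))
E
```

```text
0.5 [-0.106  0.712 -0.055]
0.8 [-0.051  0.417 -0.053]
1.0 [-0.016  0.22  -0.051]
1.57 [ 0.086 -0.341 -0.044]
```

The wrist reached its straight-out limit (q5≈0). I back off, then repeat the turn higher up, where the forearm points upward.

Call:
carry_out:
  commands: [1, 0, 0, 0.5, -0.005, 0.05, -0.006, 1, 0, 0, 1, -0.012, 0.1, -0.012, 1, 0, 0, 2, -0.025, 0.2, -0.025, 1, 0, 0.3, 4, -0.037, 0.3, -0.037, 1, 0, 0.6, 6, -0.051, 0.417, -0.053, 1, 0, 1, 8, -0.051, 0.417, -0.053]

```text
time_s: 11.92
ee_pos: [0.5575, 0.1557, 0.4244]
eef_rot: [-2.257, -0.009, -1.42]
force: [0.9, -0.8, -3.7]
grip_width: 0.0516
```

```bash
python3 - <<'E'
from h import *
o=ctrl.get_obs();print(o["qpos"],o["ee_pos"],o["eef_rot"],o["force"],o["grip_width"])
E
```

```text
[ 0.24647089 -0.18240068  1.75669549 -0.12597613  0.68951547  1.72231759] [0.55748076 0.1556891  0.42436445] [-2.25730834 -0.00900248 -1.42047034] [ 0.94356077 -0.77767214 -3.65574762] 0.051584201610878753
```

Call:
carry_out:
  commands: [1, 1, 0, 3, 0, 0, 0, 1, 2, 0.3, 6, 0, 0, 0, 1, 3, 0.6, 9, 0, 0, 0, 1, 4, 0.9, 12, 0, 0, 0, 1, 5, 1.2, 15, 0, 0, 0, 1, 6, 1.5, 18, 0, 0, 0, 1, 7, 1.8, 21, 0, 0, 0, 1, 7, 1.8, 24, 0, 0, 0, 1, 7, 1.8, 27, 0, 0, 0, 1, 7, 1.8, 27, 0, 0, 0]

```text
time_s: 12.75
ee_pos: [0.6271, 0.1736, 0.6997]
eef_rot: [-2.25, -0.008, -1.42]
force: [-0.3, -0.1, -2.7]
grip_width: 0.052
```

```bash
python3 - <<'E'
from h import *
from scipy.spatial.transform import Rotation as Ro
o=ctrl.get_obs();print(o["qpos"],o["ee_pos"],o["eef_rot"],o["force"],o["grip_width"])
R=Ro.from_euler("xyz",o["eef_rot"])
b=R.apply([0,-1,0]); c=np.cross(b,[0,0,1]); print(b,(c/np.linalg.norm(c)*np.arccos(b[2])).round(3))
E
```

```text
[ 0.24730858  0.12697     0.82118589 -0.08360809  1.30557439  1.64732399] [0.6270853  0.17357803 0.6996855 ] [-2.25023366 -0.00839116 -1.42049076] [-0.3005438  -0.1044367  -2.67473147] 0.05196286798750173
[0.62029349 0.10054414 0.77789901] [ 0.109 -0.671  0.   ]
```

Call:
carry_out:
  commands: [1, 0, 0, 0, 0.018, -0.112, 0, 1, 0, 0, 0, 0.036, -0.224, 0, 1, 0, 0, 0, 0.054, -0.336, 0, 1, 0, 0, 0, 0.073, -0.447, 0, 1, 0, 0, 0, 0.091, -0.559, 0, 1, 0, 0, 0, 0.1, -0.62, 0, 1, 0, 0, 0, 0.109, -0.671, 0, 1, 0, 0, 0, 0.109, -0.671, 0, 1, 0, 0, 0, 0.109, -0.671, 0, 1, 0, 0, 0, 0.109, -0.671, 0, 1, 0, 0, 0, 0.109, -0.671, 0, 1, 0, 0, 0, 0.109, -0.671, 0]

```text
time_s: 13.75
ee_pos: [0.6271, 0.1735, 0.7]
eef_rot: [-1.571, 0.0, -1.423]
force: [0.4, -0.4, -4.4]
grip_width: 0.0519
```

```bash
python3 - <<'E'
from h import *
from scipy.spatial.transform import Rotation as Ro
o=ctrl.get_obs();print(o["qpos"],o["joint_vel"],o["ee_pos"],o["force"],o["grip_width"])
print(Ro.from_euler("xyz",o["eef_rot"]).apply([0,-1,0]))
p,_=viewer.camera("wrist");q,_=viewer.camera("scene")
cv2.imwrite("pics/f.png",np.hstack([p,q])[:,::1] if 0 else cv2.resize(np.hstack([p,q]),(800,300)))
E
```

```text
[ 0.26083433 -0.15065903  1.49783585 -0.4748669   0.25031007  2.03321064] [-0.0004104   0.00093462  0.00331857 -0.00963672 -0.00399009  0.00946775] [0.62711097 0.17354279 0.69996122] [ 0.44213615 -0.40641686 -4.43814082] 0.05192363129953906
[ 7.61488314e-06 -3.08722469e-04  9.99999952e-01]
```

View pics/f.png

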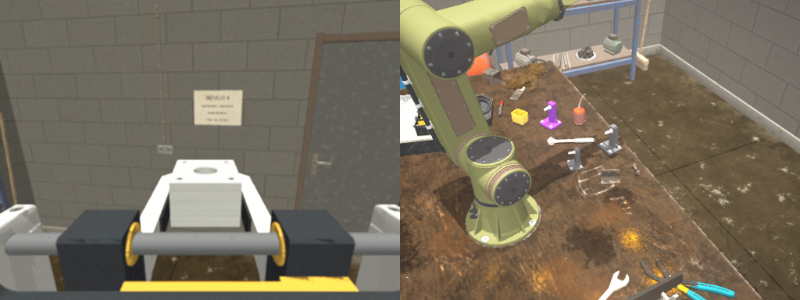

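The wrist view shows the spacer squarely gripped at (205,195) with its bore facing up. Nothing is near it, and the bystanders in the scene view have not moved.

```bash
python3 - <<'E'
from h import *
print(ticket.hand_in())
E
```

```text
the job is handed in; nothing more can be done
None
```

I found the deep end by feel on the first try. The spacer is handed in held level with its deep hole facing straight up. The hand-in reports no verdict.

- **Pin test:** I slid the spacer's originally +y end onto the larger grey stand's pin. It met no resistance until about 24 mm past the tip, then bottomed with 5–6 N. The shallow recess would have stopped it at 4 mm. I held it there for about 0.5 s, then drew it off straight.
- **Final state:** By the tool pose, the bore is less than 0.001 rad off vertical. The tool is at z = 0.70 m and at rest, with the grip set at 40 N and a finger opening of 51.9 mm. The last wrist picture shows the spacer square in the fingers, touching nothing else.
- **Bystanders:** The last scene view shows the bystanders where they were. I checked this by eye only and did not measure it.
- **One setback:** The first attempt to turn the hole upward, at a lower height, took the wrist to its joint limits. Joint 6 read 2.555 against a range of 2.55, and joint 5 read -0.0004 against 0. I backed off at once and redid the turn higher up. The arm kept working with no fault reported, but I can't rule out that this counted as passing a joint range.

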